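Stow the carton and unscrew the jar lid

ROBOT

A 6-joint arm with a two-finger parallel gripper is mounted at the origin on a cart in front of the work surface, level with it; the furniture and walls round the work are solid. World frame = base frame: x ahead of the robot, y to its left, z up, the work surface at z = 0. Lengths are in m, angles in degrees, forces in N, time in s.
With the tool pointing down it reaches from about 0.325 to 0.775 m from the base axis. Payload 5.5 kg.
Tool frame: the origin (TCP) lies between the finger pads; the fingertips stand 19 mm ahead of it and the grasp point (between the pads) is the TCP; z points along the fingers, y is the line along which they close (so a half turn about z gives the same grasp; the last joint's range is limited). The gripper opens to 85 mm and grips with 20 to 120 N. Pads are 22 mm wide; open, the fingers measure 114 mm over their backs; the gripper's body (76 mm by 85 mm) begins 54 mm behind the grasp point. The pads swing forward as they close: fully open they stand 13 mm farther back than shut.
Start: joints at [-79.28, 5.22, 70.514, -0, 104.267, -3.249], TCP at [0.145, -0.582, 0.25] pointing down, gripper open.
Joint ranges: [-164.24, 164.24], [-49.07, 125.15], [9.68, 141.18], [-86.29, 266.29], [3.28, 154.24], [-151.56, 151.56]. Speed limits (degrees/s): [147.25, 147.25, 172.46, 180, 180, 180].

INTERFACE

Orientations are given as a 3x3 rotation matrix whose columns are the frame's x, y, z axes.
In Python, from cell import robot, optics, job, look_for, cut_out gives the robot as it stands.
- The arm moves only by the shell command python3 -m jog 'ROWS' [FORCE]. ROWS is JSON, a list of rows, each an object of numbers: "dx", "dy", "dz": the shift along the tool's x, y, z in mm; "ax", "ay", "az": the turn, a rotation vector about the tool's x, y, z in rad; "jaw": the closure, from -1 (fully open) to 1 (shut), so that 0 is half open. A call has 1 to 12 rows; each row is the pose to reach, as a shift and turn from the pose commanded when the call began, along the tool's axes at that moment; what a row does not reach only later rows make up. A row lasts 1/12 s, in which the tool goes at most 41.7 mm and 7.16 degrees, less where a joint would pass 70% of its speed; a pose out of reach is approached as far as the arm can. A call with a gripper value outside its range is refused whole. The fingers move at their own pace and stop on an object; FORCE is the grip in N (left out, the last holds). Time passes only in rows, so rows that repeat a pose let the fingers close. It gives the time, the measured TCP pose, the force, the opening and the grip force at its end, in the units of the state.
- robot.observe(): the state, without advancing time (a new reading comes with each control period).
- optics.grab_frame(name): name is "side" or "top" or "wrist"; returns a dict with "image" (420x560x3 uint8, red, green, blue), "depth" (420x560 float32, m along the optical axis (not along the pixel's ray), 0 where there is no reading), "fx", "fy", "cx", "cy" (pixels), "R" (3x3) and "t" (3): a world point X has camera coordinates R X + t. Camera axes: x right, y down, z forward; pixel columns grow to the right and rows downward; lengths in m; the calibration is good to about 2 mm. A picture is of the moment at which its call begins.
- job.sign_off(): hands the job in; it is judged then, once.
Trained networks look in the newest picture that a camera, given by its name, has taken for a name from the list of things; names that differ only in an ending like _2 or _b are one class to them, and where a whole thing is asked for, a point or a joint stands for the part that bears it (a point fixed in the world has none). Each returns a list of dicts, best first, with "conf" (0 to 1); they miss things now and then, are a little off and sometimes report something else, mostly with a low value. They report only what shows in the picture. A call takes as long as a camera call.
- look_for(camera, name): "extent" ([left, top, right, bottom] in pixels, round what is visible of it).
- cut_out(camera, name): "region" (420x560 bool, what is visible of it) and "extent" ([left, top, right, bottom] in pixels, round what is visible of it).
The state is a dict: "t": time; "joint_positions": joint angles; "qd": joint speeds; "effort": joint torques, N m; "tool_pos": TCP position; "tcp_rot": TCP orientation; "contact_force": force on the tool from outside, world axes, zero at the start; "torque": the same for the moment, N m; "grip_width": opening from 0.0 (shut) to 1.0 (fully open); "finger_force": force on a finger pad.
Only numpy, scipy, OpenCV 4.12 (cv2) and the standard library are available. Lean on these libraries where they do the work, as an engineer would, in place of code of your own. Each camera call takes 0.05 s, during which the arm holds its last target. There are 200 camera calls.

TASK

A small white carton has been left on the lid of the square jar in the bench holder: lay it gently in the open drawer of the raised shelf, let go, and push the drawer fully shut. Then unscrew the jar's tight black lid, counter-clockwise seen from above, stopping as soon as its red mark comes round to the red mark on the jar's corner, where the thread lets go, and lift it straight up until its lower edge is just clear of the jar's mouth, a few centimetres at most. Finish while still holding the lid level there, directly above the jar; the jar stays seated in its holder and the tape roll, plaster cast and marker stay where they are.

Things in the scene. Friction and masses are not known exactly. Their poses are not given: they have to be found in the camera images.
- carton: Small white-and-teal card carton, 36 (x) by 48 (y) by 22 mm high, 50 g; origin at the centre of its underside, z up, long side along its y. It stands on the jar's lid at the start; grasp it across the 36 mm.
- riser_drawer (a joint): Slide of the wide shallow drawer in the front of the raised shelf, m: 0 is fully shut, larger is pulled out towards the robot (along world -x); 0.085 to 0.105 at the start; friction about 1 N, nothing latches or springs.
- drawer_floor (a point): Point on the drawer's inner floor, midway across its width, 45 mm behind the inside of its front panel; moves with the drawer, axes as the world's. Free space round it with the drawer out: 45 mm to -x, 20 mm or more to +x (then the shelf's board overhangs), 195 mm to either side; the shelf's top is 57 mm above it.
- drawer_knob (a point): Outer end of the round pull knob (17 mm in diameter) in the middle of the drawer's front; moves with the drawer. The front panel's flat outer face lies 18 mm to +x of it, from 22 mm below to 23 mm above it and 200 mm to either side; shut, that face lies 4 mm behind the edge of the shelf's board. Pushing the knob or the panel to +x shuts the drawer.
- holder: Grey bench holder, fixed to the counter, with a square pocket that keeps the jar from turning; foot 104 by 90 mm, walls 78.5 mm square outside and 38 mm high, pocket floor 8 mm above the counter; origin at the centre of its underside, z up.
- jar: White jar with a square body (56 by 56 mm, 46 mm high, blue panels), loose in the holder with 1 mm of play, 0.3 to 0.55 kg; origin at the centre of its underside, z up. A round neck, 38 mm in diameter over the rim and 46 mm over the thread, rises to 68 mm. The thread has three starts; lifting or pulling the lid before it is disengaged lifts the jar.
- jar_mouth (a point): Centre of the jar's rim, 68 mm above the jar's underside, on its axis.
- jar_mark (a point): Shows the direction of the jar's red corner mark: point 26.5 mm from the jar's axis toward that corner, 46 mm above its underside.
- lid: Round black ribbed screw lid, 53 mm in diameter, 23 mm high, 60 g, hollow from below; origin at the centre of its lower edge, z up. Screwed on, its lower edge is 52 mm above the jar's underside (60 mm above the counter), 2 mm above the jar's shoulder: grip the skirt with the fingertips above the shoulder. Tight: 0.15 to 0.4 N m to turn. Its inside is 16 mm deep: raised 18 mm it clears the mouth.
- lid_top (a point): Centre of the lid's top face, 23 mm above the lid's origin.
- lid_mark (a point): Red mark on the lid: point on the edge of its top, 26.5 mm from the axis (a stripe runs down the skirt and inwards on the top). The lid turns counter-clockwise by 0.95 to 1.25 rad until the marks meet, rising under 3 mm; the thread lets go 0.31 rad before they meet, and the lid is free to lift up to 0.4 rad past them, where it meets a stop.
- tape_blue: Bystander: roll of blue tape lying flat, 52 mm in diameter, 18 mm high; origin at the centre of its underside.
- cast_white: Bystander: white plaster dental cast, 53 by 68 by 29 mm; origin at the centre of its underside.
- marker_red: Bystander: red marker pen lying flat, 120 mm long (along its y), 12 mm high; origin at the centre of its underside.

How it is judged:
By the outcome, as a careful person would: the job done as asked, in the order asked, and still so for the second after the job is handed in, while the arm keeps its last pose, push and grip.
It also fails if it takes over 64 s, if anything falls off the work surface, if the arm or the gripper's body presses on something with over 40 N, if the wrist force passes 120 N, or if a joint passes its speed limit or range.

## Working session

There is one attempt and no reset: what is moved stays moved. The work goes in short steps, Python scripts to look and compute and a shell command to move; the robot and the scene stay as the last step left them, time stands still between calls to the robot, and variables do not carry over. Pictures are saved under pics/ and viewed, at most 10 in all, crops included, and the job is handed in when it is done.

```bash
mkdir -p pics
cat > h.py <<'E'
import numpy as np, cv2
from cell import robot, optics, job, look_for, cut_out
def save(f,n): cv2.imwrite('pics/'+n,f['image'][:,:,::-1])
def pts(f,mask):
    v,u=np.nonzero(mask&(f['depth']>0)); d=f['depth'][v,u]
    c=np.stack([(u-f['cx'])/f['fx']*d,(v-f['cy'])/f['fy']*d,d],1)
    return (c-f['t'])@np.asarray(f['R'])   # R^T(c-t)
def summ(f,cam,name):
    r=cut_out(cam,name)
    if not r: print(cam,name,'none'); return None
    P=pts(f,r[0]['region'])
    print(cam,name,round(r[0]['conf'],2),r[0]['extent'],'n',len(P))
    if len(P): print('   pct5',np.percentile(P,5,0).round(3),'med',np.median(P,0).round(3),'pct95',np.percentile(P,95,0).round(3))
    return P
E
python3 - <<'E'
from h import *
s=robot.observe(); print(s)
for c in ['top','side']:
    f=optics.grab_frame(c); save(f,c+'1.png'); print(c,f['R'],f['t'],f['fx'])
    for n in ['carton','drawer_knob','drawer_floor','holder','jar','lid','jar_mark','lid_mark','tape_blue','cast_white','marker_red']: summ(f,c,n)
E
```

```text
{'t': 0.0, 'joint_positions': array([-7.92803127e+01,  5.26336789e+00,  7.05830722e+01, -4.87383255e-04,
        1.04267453e+02, -3.24983137e+00]), 'qd': array([ 0.06684354, -0.04782302, -0.09524499, -0.02684913,  0.031629  ,
        0.04267801]), 'effort': array([ 9.92719215e-04, -4.58729589e+01, -4.18019736e+01,  2.66567952e-06,
        1.14909650e-02, -7.56567459e-06]), 'tool_pos': array([ 0.14477983, -0.58200781,  0.24913638]), 'tcp_rot': array([[ 9.70424815e-01,  2.41403262e-01, -3.77841739e-04],
       [ 2.41403535e-01, -9.70422859e-01,  1.95158958e-03],
       [ 1.04453831e-04, -1.98508329e-03, -9.99998024e-01]]), 'contact_force': array([ 0.88609494, -0.58968662, -0.24469083]), 'torque': array([-0.04422491, -0.01806224, -0.00449348]), 'finger_force': 0.0, 'grip_width': 0.9978881928076835}
top [[-0.00569355 -0.99991877 -0.01140366]
 [-0.99263334  0.00703148 -0.12095293]
 [ 0.12102329  0.01063101 -0.99259274]] [0.03850484 0.56696661 1.29512919] 478.4945618687225
top carton 0.68 [260.1, 259.0, 275.9, 276.7] n 218
   pct5 [0.387 0.04  0.013] med [0.408 0.065 0.018] pct95 [0.428 0.
[... 2298 characters left out ...]
 pct95 [0.559 0.073 0.052]
side jar_mark 0.56 [268.3, 187.6, 290.4, 204.3] n 177
   pct5 [0.538 0.254 0.036] med [0.567 0.266 0.049] pct95 [0.595 0.288 0.059]
side lid_mark 0.42 [272.1, 183.4, 288.3, 189.6] n 133
   pct5 [0.545 0.26  0.061] med [0.567 0.267 0.073] pct95 [0.589 0.281 0.083]
side tape_blue 0.73 [207.0, 226.3, 226.5, 234.8] n 230
   pct5 [0.39  0.036 0.002] med [0.411 0.047 0.015] pct95 [0.432 0.08  0.019]
side cast_white 0.53 [315.4, 199.6, 331.9, 211.0] n 188
   pct5 [0.676 0.254 0.007] med [0.697 0.271 0.017] pct95 [0.72  0.309 0.028]
side marker_red 0.52 [166.4, 283.8, 195.7, 329.0] n 267
   pct5 [ 0.397 -0.338 -0.001] med [ 0.406 -0.287  0.008] pct95 [ 0.414 -0.225  0.01 ]
```

Run:
```python
import cv2,numpy as np
a=cv2.imread('pics/top1.png')[130:300,150:430]; b=cv2.imread('pics/top1.png')[185:240,160:215]; c=cv2.imread('pics/side1.png')[160:220,240:340]
A=cv2.resize(a,(700,425),interpolation=2); 
out=np.zeros((600,800,3),np.uint8); out[:300,:500]=cv2.resize(a,(500,300),interpolation=2); out[300:600,:300]=cv2.resize(b,(300,300),interpolation=2); out[300:600,300:800]=cv2.resize(c,(500,300),interpolation=2)
s=cv2.imread('pics/side1.png')[150:340,150:350]; out[:285,500:800]=cv2.resize(s,(300,285),interpolation=2)
cv2.imwrite('pics/m1.png',out)
```

```text
(no output)
```

View pics/m1.png

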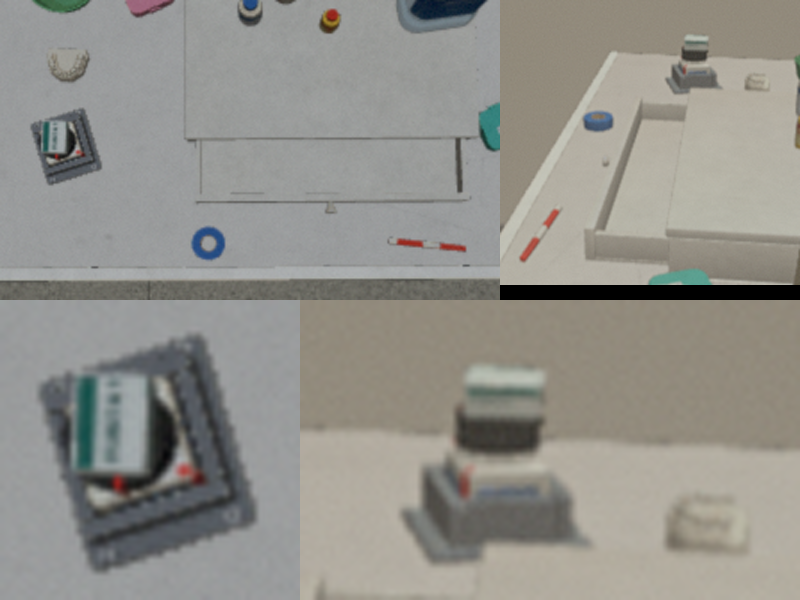

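```bash
R='{"dx":611,"dy":-736,"az":0.244}'; python3 -m jog '[{"dx":611,"dy":-736,"az":0.244},{"dx":611,"dy":-736,"az":0.244},{"dx":611,"dy":-736,"az":0.244},{"dx":611,"dy":-736,"az":0.244},{"dx":611,"dy":-736,"az":0.244},{"dx":611,"dy":-736,"az":0.244},{"dx":611,"dy":-736,"az":0.244},{"dx":611,"dy":-736,"az":0.244},{"dx":611,"dy":-736,"az":0.244},{"dx":611,"dy":-736,"az":0.244},{"dx":611,"dy":-736,"az":0.244},{"dx":611,"dy":-736,"az":0.244}]' 30; python3 -c "
from cell import robot
s=robot.observe();print(s['tool_pos'],s['tcp_rot'],s['joint_positions'])"
```

```text
[ 0.14482729 -0.58228616  0.250251  ] [[ 9.70438665e-01  2.41347876e-01  8.44451432e-06]
 [ 2.41347876e-01 -9.70438665e-01  1.33154500e-05]
 [ 1.14085388e-05 -1.08837619e-05 -1.00000000e+00]] [-7.92813892e+01  5.22154407e+00  7.05143580e+01  6.36923341e-04
  1.04264758e+02 -3.24733899e+00]schema error: expected keys dx, dy, dz, ax, ay, az, jaw
```

```bash
python3 -m jog '[{"dx":611,"dy":-736,"dz":0,"ax":0,"ay":0,"az":0.244,"jaw":-1},{"dx":611,"dy":-736,"dz":0,"ax":0,"ay":0,"az":0.244,"jaw":-1},{"dx":611,"dy":-736,"dz":0,"ax":0,"ay":0,"az":0.244,"jaw":-1},{"dx":611,"dy":-736,"dz":0,"ax":0,"ay":0,"az":0.244,"jaw":-1},{"dx":611,"dy":-736,"dz":0,"ax":0,"ay":0,"az":0.244,"jaw":-1},{"dx":611,"dy":-736,"dz":0,"ax":0,"ay":0,"az":0.244,"jaw":-1},{"dx":611,"dy":-736,"dz":0,"ax":0,"ay":0,"az":0.244,"jaw":-1},{"dx":611,"dy":-736,"dz":0,"ax":0,"ay":0,"az":0.244,"jaw":-1},{"dx":611,"dy":-736,"dz":0,"ax":0,"ay":0,"az":0.244,"jaw":-1},{"dx":611,"dy":-736,"dz":0,"ax":0,"ay":0,"az":0.244,"jaw":-1},{"dx":611,"dy":-736,"dz":0,"ax":0,"ay":0,"az":0.244,"jaw":-1},{"dx":611,"dy":-736,"dz":0,"ax":0,"ay":0,"az":0.244,"jaw":-1}]' 30; python3 -c "
from cell import robot
s=robot.observe();print(s['tool_pos'],s['tcp_rot'],s['joint_positions'])"
```

```text
t: 2.2
tool_pos: [0.3622, -0.1299, 0.2507]
tcp_rot: [[1.0, -0.001, 0.001], [-0.001, -1.0, -0.001], [0.001, 0.001, -1.0]]
contact_force: [0.6, -1.0, -0.1]
grip_width: 1.001
finger_force: 0.0
[ 0.36217226 -0.12989868  0.25069171] [[ 9.99998856e-01 -5.90619917e-04  1.39249657e-03]
 [-5.89750408e-04 -9.99999631e-01 -6.24752773e-04]
 [ 1.39286505e-03  6.23930833e-04 -9.99998835e-01]] [-2.48015930e+01 -2.84122740e+01  9.96923690e+01  1.02739060e-03
  1.08632464e+02  6.52325511e+01]
```

```bash
python3 -m jog '[{"dx":195,"dy":-410,"dz":0,"ax":0,"ay":0,"az":0,"jaw":-1},{"dx":195,"dy":-410,"dz":0,"ax":0,"ay":0,"az":0,"jaw":-1},{"dx":195,"dy":-410,"dz":0,"ax":0,"ay":0,"az":0,"jaw":-1},{"dx":195,"dy":-410,"dz":0,"ax":0,"ay":0,"az":0,"jaw":-1},{"dx":195,"dy":-410,"dz":0,"ax":0,"ay":0,"az":0,"jaw":-1},{"dx":195,"dy":-410,"dz":0,"ax":0,"ay":0,"az":0,"jaw":-1},{"dx":195,"dy":-410,"dz":0,"ax":0,"ay":0,"az":0,"jaw":-1},{"dx":195,"dy":-410,"dz":0,"ax":0,"ay":0,"az":0,"jaw":-1},{"dx":195,"dy":-410,"dz":0,"ax":0,"ay":0,"az":0,"jaw":-1},{"dx":195,"dy":-410,"dz":0,"ax":0,"ay":0,"az":0,"jaw":-1},{"dx":195,"dy":-410,"dz":0,"ax":0,"ay":0,"az":0,"jaw":-1},{"dx":195,"dy":-410,"dz":0,"ax":0,"ay":0,"az":0,"jaw":-1}]' 30
cat >> h.py <<'E'
def top(P,zlo,zhi,label=''):
    Q=P[(P[:,2]>zlo)&(P[:,2]<zhi)][:,:2]
    r=cv2.minAreaRect((Q*1000).astype(np.float32)); print(label,'n',len(Q),'mean',Q.mean(0).round(4),'rect mm',np.round(r[0],1),np.round(r[1],1),round(r[2],1)); return Q
E
python3 - <<'E'
from h import *
s=robot.observe(); print(s['joint_positions'])
f=optics.grab_frame('wrist'); save(f,'w1.png'); print(f['R'],f['t'],-np.array(f['R']).T@f['t'])
for n in ['carton','lid','jar','holder']:
    P=summ(f,'wrist',n)
    if n=='carton' and P is not None: top(P,0.098,0.112,'cartontop')
A=pts(f,f['depth']>0); 
top(A,0.098,0.112,'all top')
E
```

```text
t: 3.2
tool_pos: [0.5579, 0.2837, 0.2459]
tcp_rot: [[1.0, 0.005, -0.005], [0.005, -1.0, 0.0], [-0.005, -0.0, -1.0]]
contact_force: [0.5, -0.9, -1.0]
grip_width: 1.001
finger_force: 0.0
[ 23.78066604   9.44090776  66.38173963   0.12558656 104.42976577
 113.53795075]
[[ 0.00482996 -0.99998694  0.00167356]
 [-0.94394424 -0.00400685  0.33008063]
 [-0.33006961 -0.00317402 -0.94395126]] [0.27981499 0.48691538 0.56111488] [0.64347644 0.28354333 0.36847548]
wrist carton 0.62 [249.7, 161.1, 287.0, 215.8] n 1962
   pct5 [0.549 0.271 0.1  ] med [0.573 0.286 0.105] pct95 [0.593 0.303 0.107]
cartontop n 1879 mean [0.5711 0.2868] rect mm [569.4 286.5] [35.6 48.4] 88.8
wrist lid 0.67 [240.4, 158.4, 293.2, 203.5] n 451
   pct5 [0.555 0.262 0.064] med [0.571 0.304 0.083] pct95 [0.593 0.313 0.084]
wrist jar 0.61 [236.4, 148.2, 296.7, 200.0] n 447
   pct5 [0.551 0.257 0.037] med [0.59  0.286 0.052] pct95 [0.599 0.319 0.054]
wrist holder 0.91 [220.5, 120.3, 315.1, 216.8] n 2884
   pct5 [0.536 0.243 0.006] med [0.596 0.285 0.036] pct95 [0.619 0.333 0.038]
all top n 1899 mean [0.571  0.2868] rect mm [569.4 286.6] [35.8 48.4] 89.2
```

View pics/w1.png

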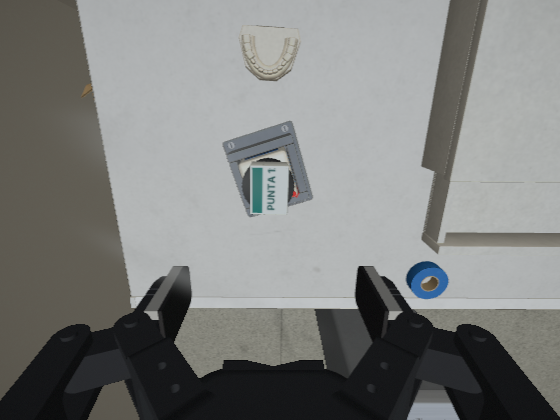

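```bash
python3 -m jog '[{"dx":11,"dy":-3,"dz":30,"ax":0,"ay":0,"az":0.02,"jaw":-0.5},{"dx":11,"dy":-3,"dz":65,"ax":0,"ay":0,"az":0.02,"jaw":-0.5},{"dx":11,"dy":-3,"dz":95,"ax":0,"ay":0,"az":0.02,"jaw":-0.5},{"dx":11,"dy":-3,"dz":110,"ax":0,"ay":0,"az":0.02,"jaw":-0.5},{"dx":11,"dy":-3,"dz":110,"ax":0,"ay":0,"az":0.02,"jaw":-0.5},{"dx":11,"dy":-3,"dz":110,"ax":0,"ay":0,"az":0.02,"jaw":-0.5}]' 30
```

```text
t: 3.95
tool_pos: [0.5677, 0.2799, 0.1409]
tcp_rot: [[1.0, -0.022, -0.0], [-0.022, -1.0, -0.0], [-0.0, 0.0, -1.0]]
contact_force: [-0.3, 1.0, 0.8]
grip_width: 0.746
finger_force: 0.0
```

```bash
python3 -m jog '[{"dx":1.5,"dy":-6.5,"dz":12,"ax":0,"ay":0,"az":0,"jaw":-0.5},{"dx":1.5,"dy":-6.5,"dz":26,"ax":0,"ay":0,"az":0,"jaw":-0.5},{"dx":1.5,"dy":-6.5,"dz":35,"ax":0,"ay":0,"az":0,"jaw":-0.5},{"dx":1.5,"dy":-6.5,"dz":35,"ax":0,"ay":0,"az":0,"jaw":-0.2},{"dx":1.5,"dy":-6.5,"dz":35,"ax":0,"ay":0,"az":0,"jaw":0.1},{"dx":1.5,"dy":-6.5,"dz":35,"ax":0,"ay":0,"az":0,"jaw":0.4},{"dx":1.5,"dy":-6.5,"dz":35,"ax":0,"ay":0,"az":0,"jaw":0.4},{"dx":1.5,"dy":-6.5,"dz":35,"ax":0,"ay":0,"az":0,"jaw":0.4},{"dx":1.5,"dy":-6.5,"dz":35,"ax":0,"ay":0,"az":0,"jaw":0.4}]' 20
```

```text
t: 4.7
tool_pos: [0.5698, 0.2877, 0.1058]
tcp_rot: [[1.0, -0.02, 0.001], [-0.02, -1.0, 0.0], [0.001, -0.0, -1.0]]
contact_force: [0.1, 0.8, 0.0]
grip_width: 0.414
finger_force: 25.5
```

```bash
python3 -m jog '[{"dx":0,"dy":0,"dz":-10,"ax":0,"ay":0,"az":0,"jaw":0.4},{"dx":0,"dy":0,"dz":-40,"ax":0,"ay":0,"az":0,"jaw":0.4},{"dx":0,"dy":0,"dz":-75,"ax":0,"ay":0,"az":0,"jaw":0.4},{"dx":0,"dy":0,"dz":-75,"ax":0,"ay":0,"az":0,"jaw":0.4}]' 20
python3 - <<'E'
from h import *
for c in ['top','side']:
    f=optics.grab_frame(c)
    P=summ(f,c,'drawer_knob')
    A=pts(f,f['depth']>0)
    m=(A[:,1]>-0.3)&(A[:,1]<0.04)&(A[:,0]>0.42)&(A[:,0]<0.62); B=A[m]
    for lo in np.arange(0.44,0.60,0.01):
        q=B[(B[:,0]>=lo)&(B[:,0]<lo+0.01)]
        print(round(lo,2),len(q),np.percentile(q[:,2],[5,50,95]).round(3))
    fr=A[(A[:,2]>0.042)&(A[:,2]<0.06)&(A[:,0]>0.44)&(A[:,0]<0.53)&(abs(A[:,1]+.13)<.25)]
    print('rim x',np.percentile(fr[:,0],[2,50,98]),'y',np.percentile(fr[:,1],[0.5,50,99.5]))
    k=A[(A[:,2]>0.015)&(A[:,2]<0.05)&(A[:,0]>0.43)&(A[:,0]<0.47)&(abs(A[:,1]+.13)<.1)]; print('knob',len(k),k.min(0),k.mean(0)) if len(k) else 0
    q=fr[fr[:,0]<np.percentile(fr[:,0],50)+0.015]; print('slope of front',np.polyfit(q[:,1],q[:,0],1))
f=optics.grab_frame('wrist'); save(f,'w2.png')
E
```

```text
t: 5.03
tool_pos: [0.5719, 0.2886, 0.1902]
tcp_rot: [[1.0, -0.02, 0.012], [-0.02, -1.0, 0.005], [0.012, -0.005, -1.0]]
contact_force: [1.1, -0.1, 2.6]
grip_width: 0.415
finger_force: 25.6
top drawer_knob 0.75 [261.4, 206.8, 412.1, 252.1] n 5533
   pct5 [ 0.473 -0.322  0.008] med [ 0.521 -0.132  0.013] pct95 [0.567 0.059 0.053]
0.44 428 [-0.004  0.001  0.005]
0.45 420 [-0.004  0.001  0.006]
0.46 440 [-0.004  0.001  0.006]
0.47 553 [0.001 0.051 0.056]
0.48 344 [0.009 0.016 0.055]
0.49 435 [0.008 0.012 0.017]
0.5 415 [0.007 0.012 0.017]
0.51 444 [0.008 0.012 0.017]
0.52 415 [0.007 0.012 0.017]
0.53 444 [0.007 0.012 0.017]
0.54 414 [0.008 0.012 0.017]
0.55 434 [0.008 0.012 0.016]
0.56 632 [0.008 0.014 0.071]
0.57 557 [0.01  0.068 0.073]
0.58 452 [0.064 0.069 0.073]
0.59 459 [0.065 0.069 0.073]
rim x [0.4714039  0.4779619  0.52079841] y [-0.33523096 -0.1506715   0.07816901]
knob 26 [ 0.45408831 -0.13366823  0.03106792] [ 0.4596643  -0.12708783  0.03604298]
slope of front [-5.86702324e-05  4.77403246e-01]
side drawer_knob 0.79 [207.5, 211.0, 275.8, 329.0] n 5145
   pct5 [ 0.477 -0.336  0.01 ] med [ 0.513 -0.189  0.012] pct95 [0.558 0.072 0.052]
0.44 341 [-0.002 -0.001  0.001]
0.45 182 [-0.002 -0.     0.032]
0.46 18 [-0.     0.032  0.036]
0.47 228 [0.05  0.051 0.053]
0.48 776 [0.01  0.031 0.052]
0.49 318 [0.01  0.011 0.012]
0.5 322 [0.01  0.011 0.012]
0.51 319 [0.01  0.011 0.012]
0.52 320 [0.01  0.011 0.012]
0.53 323 [0.01  0.011 0.012]
0.54 319 [0.01  0.011 0.012]
0.55 322 [0.01  0.011 0.012]
0.56 87 [0.011 0.066 0.068]
0.57 333 [0.067 0.068 0.068]
0.58 340 [0.066 0.067 0.069]
0.59 339 [0.067 0.068 0.069]
rim x [0.47337795 0.48170509 0.52262372] y [-0.3376697  -0.22120837  0.08019693]
knob 31 [ 0.45642837 -0.13832255  0.02218207] [ 0.46054792 -0.13150133  0.03201012]
slope of front [1.64992151e-04 4.80636691e-01]
```

View pics/w2.png

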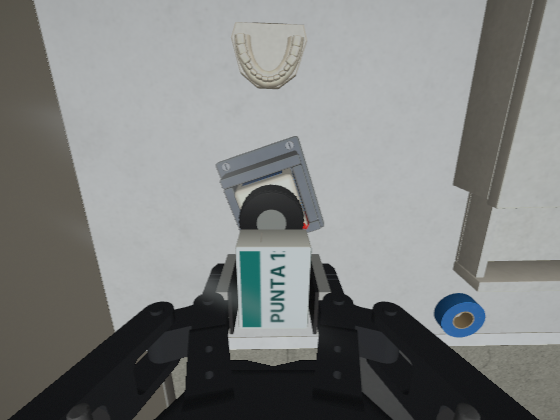

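```bash
python3 -m jog '[{"dx":-4,"dy":35,"dz":0,"ax":0,"ay":0,"az":0,"jaw":0.4},{"dx":-8,"dy":75,"dz":0,"ax":0,"ay":0,"az":-0.02,"jaw":0.4},{"dx":-12,"dy":115,"dz":5,"ax":0,"ay":0,"az":-0.02,"jaw":0.4},{"dx":-16,"dy":155,"dz":10,"ax":0,"ay":0,"az":-0.02,"jaw":0.4},{"dx":-20,"dy":195,"dz":15,"ax":0,"ay":0,"az":-0.02,"jaw":0.4},{"dx":-24,"dy":235,"dz":20,"ax":0,"ay":0,"az":-0.02,"jaw":0.4},{"dx":-28,"dy":275,"dz":25,"ax":0,"ay":0,"az":-0.02,"jaw":0.4},{"dx":-32,"dy":315,"dz":30,"ax":0,"ay":0,"az":-0.02,"jaw":0.4},{"dx":-37,"dy":355,"dz":40,"ax":0,"ay":0,"az":-0.02,"jaw":0.4},{"dx":-37,"dy":390,"dz":55,"ax":0,"ay":0,"az":-0.02,"jaw":0.4},{"dx":-37,"dy":413,"dz":65,"ax":0,"ay":0,"az":-0.02,"jaw":0.4},{"dx":-37,"dy":413,"dz":65,"ax":0,"ay":0,"az":-0.02,"jaw":0.4}]' 20; python3 -m jog '[{"dx":0,"dy":0,"dz":0,"ax":0,"ay":0,"az":0,"jaw":0.4},{"dx":0,"dy":0,"dz":0,"ax":0,"ay":0,"az":0,"jaw":0.4}]'
```

```text
t: 6.28
tool_pos: [0.5216, -0.1284, 0.1107]
tcp_rot: [[1.0, -0.005, -0.007], [-0.005, -1.0, 0.0], [-0.007, -0.0, -1.0]]
contact_force: [-0.7, 1.6, -1.1]
grip_width: 0.417
finger_force: 25.6
t: 6.45
tool_pos: [0.524, -0.124, 0.1146]
tcp_rot: [[1.0, -0.0, -0.001], [-0.0, -1.0, 0.001], [-0.001, -0.001, -1.0]]
contact_force: [-0.3, 0.4, -0.4]
grip_width: 0.412
finger_force: 25.6
```

```bash
python3 -m jog '[{"dx":0,"dy":0,"dz":20,"ax":0,"ay":0,"az":0,"jaw":0.4},{"dx":0,"dy":0,"dz":45,"ax":0,"ay":0,"az":0,"jaw":0.4},{"dx":0,"dy":0,"dz":65,"ax":0,"ay":0,"az":0,"jaw":0.4},{"dx":0,"dy":0,"dz":73,"ax":0,"ay":0,"az":0,"jaw":0.4},{"dx":0,"dy":0,"dz":76,"ax":0,"ay":0,"az":0,"jaw":0.4},{"dx":0,"dy":0,"dz":78,"ax":0,"ay":0,"az":0,"jaw":0.4},{"dx":0,"dy":0,"dz":79,"ax":0,"ay":0,"az":0,"jaw":0.4},{"dx":0,"dy":0,"dz":79,"ax":0,"ay":0,"az":0,"jaw":0.4}]' 20; python3 -m jog '[{"dx":0,"dy":0,"dz":0.5,"ax":0,"ay":0,"az":0,"jaw":0.4},{"dx":0,"dy":0,"dz":1,"ax":0,"ay":0,"az":0,"jaw":0.4},{"dx":0,"dy":0,"dz":1.5,"ax":0,"ay":0,"az":0,"jaw":0.4},{"dx":0,"dy":0,"dz":1.5,"ax":0,"ay":0,"az":0,"jaw":0.4}]'
```

```text
t: 7.12
tool_pos: [0.5251, -0.1245, 0.0377]
tcp_rot: [[1.0, 0.0, 0.002], [0.0, -1.0, -0.001], [0.002, 0.001, -1.0]]
contact_force: [-1.0, -0.4, -1.4]
grip_width: 0.418
finger_force: 25.6
t: 7.45
tool_pos: [0.5244, -0.1247, 0.035]
tcp_rot: [[1.0, -0.0, 0.0], [-0.0, -1.0, -0.0], [0.0, 0.0, -1.0]]
contact_force: [-0.8, -0.3, -0.6]
grip_width: 0.415
finger_force: 25.6
```

```bash
python3 -m jog '[{"dx":0,"dy":0,"dz":0.5,"ax":0,"ay":0,"az":0,"jaw":0.4},{"dx":0,"dy":0,"dz":1,"ax":0,"ay":0,"az":0,"jaw":0.4},{"dx":0,"dy":0,"dz":1.5,"ax":0,"ay":0,"az":0,"jaw":0.4},{"dx":0,"dy":0,"dz":1.5,"ax":0,"ay":0,"az":0,"jaw":0.4},{"dx":0,"dy":0,"dz":1.5,"ax":0,"ay":0,"az":0,"jaw":0.4}]'
```

```text
t: 7.87
tool_pos: [0.5242, -0.1246, 0.0331]
tcp_rot: [[1.0, -0.0, -0.0], [-0.0, -1.0, 0.0], [-0.0, -0.0, -1.0]]
contact_force: [-0.2, -0.2, 0.2]
grip_width: 0.414
finger_force: 25.6
```

```bash
python3 -m jog '[{"dx":0,"dy":0,"dz":0.5,"ax":0,"ay":0,"az":0,"jaw":0.4},{"dx":0,"dy":0,"dz":1,"ax":0,"ay":0,"az":0,"jaw":0.4},{"dx":0,"dy":0,"dz":1,"ax":0,"ay":0,"az":0,"jaw":0.4},{"dx":0,"dy":0,"dz":1,"ax":0,"ay":0,"az":0,"jaw":0.4},{"dx":0,"dy":0,"dz":1,"ax":0,"ay":0,"az":0,"jaw":0.4}]'
```

```text
t: 8.28
tool_pos: [0.5245, -0.1246, 0.0328]
tcp_rot: [[1.0, -0.0, 0.001], [-0.0, -1.0, -0.0], [0.001, 0.0, -1.0]]
contact_force: [-1.3, 0.3, 3.1]
grip_width: 0.417
finger_force: 26.0
```

```bash
python3 -m jog '[{"dx":0,"dy":0,"dz":-0.5,"ax":0,"ay":0,"az":0,"jaw":0.15},{"dx":0,"dy":0,"dz":-1,"ax":0,"ay":0,"az":0,"jaw":0},{"dx":0,"dy":0,"dz":-1,"ax":0,"ay":0,"az":0,"jaw":-0.2},{"dx":0,"dy":0,"dz":-1,"ax":0,"ay":0,"az":0,"jaw":-0.4},{"dx":0,"dy":0,"dz":-1,"ax":0,"ay":0,"az":0,"jaw":-0.4},{"dx":0,"dy":0,"dz":-12,"ax":0,"ay":0,"az":0,"jaw":-0.4},{"dx":0,"dy":0,"dz":-40,"ax":0,"ay":0,"az":0,"jaw":-0.4},{"dx":0,"dy":0,"dz":-75,"ax":0,"ay":0,"az":0,"jaw":-0.4},{"dx":-40,"dy":5,"dz":-90,"ax":0,"ay":0,"az":0,"jaw":0},{"dx":-70,"dy":5,"dz":-90,"ax":0,"ay":0,"az":0,"jaw":0.6},{"dx":-96,"dy":5,"dz":-90,"ax":0,"ay":0,"az":0,"jaw":1},{"dx":-96,"dy":5,"dz":-90,"ax":0,"ay":0,"az":0,"jaw":1}]' 20
python3 - <<'E'
from h import *
f=optics.grab_frame('wrist'); save(f,'w3.png')
P=summ(f,'wrist','carton'); summ(f,'wrist','drawer_knob')
f=optics.grab_frame('side'); summ(f,'side','carton')
E
```

```text
t: 9.28
tool_pos: [0.4253, -0.1296, 0.1234]
tcp_rot: [[1.0, -0.001, -0.0], [-0.001, -1.0, -0.001], [-0.0, 0.001, -1.0]]
contact_force: [0.1, -0.1, -0.2]
grip_width: 0.135
finger_force: 0.0
wrist carton 0.59 [237.0, 48.6, 291.6, 123.0] n 4040
   pct5 [ 0.503 -0.142  0.032] med [ 0.525 -0.125  0.033] pct95 [ 0.546 -0.109  0.035]
wrist drawer_knob 0.69 [0.0, 0.0, 560.0, 183.9] n 88920
   pct5 [ 0.479 -0.32   0.01 ] med [ 0.529 -0.143  0.011] pct95 [0.577 0.049 0.052]
side carton 0.64 [236.3, 255.4, 264.6, 268.2] n 357
   pct5 [ 0.503 -0.144  0.014] med [ 0.524 -0.141  0.031] pct95 [ 0.546 -0.111  0.034]
```

View pics/w3.png

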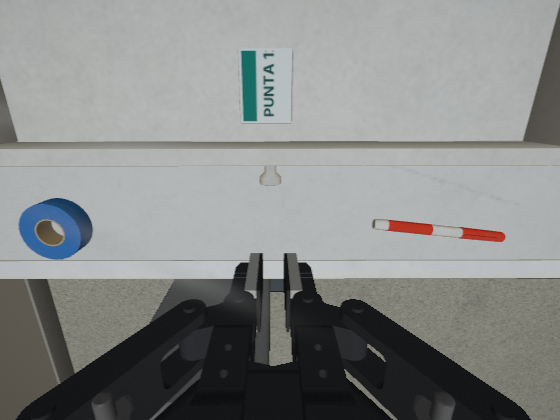

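```bash
python3 -m jog '[{"dx":0,"dy":-1,"dz":25,"ax":0,"ay":0,"az":0,"jaw":1},{"dx":2,"dy":-1,"dz":55,"ax":0,"ay":0,"az":0,"jaw":1},{"dx":3,"dy":-1,"dz":78,"ax":0,"ay":0,"az":0,"jaw":1},{"dx":4,"dy":-1,"dz":87,"ax":0,"ay":0,"az":0,"jaw":1},{"dx":8,"dy":-1,"dz":87,"ax":0,"ay":0,"az":0,"jaw":1},{"dx":12,"dy":-1,"dz":87,"ax":0,"ay":0,"az":0,"jaw":1},{"dx":16,"dy":-1,"dz":87,"ax":0,"ay":0,"az":0,"jaw":1},{"dx":20,"dy":-1,"dz":87,"ax":0,"ay":0,"az":0,"jaw":1},{"dx":24,"dy":-1,"dz":87,"ax":0,"ay":0,"az":0,"jaw":1},{"dx":28,"dy":-1,"dz":87,"ax":0,"ay":0,"az":0,"jaw":1}]' 20
```

```text
t: 10.37
tool_pos: [0.4574, -0.1288, 0.0365]
tcp_rot: [[1.0, -0.0, 0.002], [-0.0, -1.0, -0.001], [0.002, 0.001, -1.0]]
contact_force: [-0.5, -0.1, 0.7]
grip_width: -0.003
finger_force: 0.5
```

```bash
python3 -m jog '[{"dx":5,"dy":0,"dz":0,"ax":0,"ay":0,"az":0,"jaw":1},{"dx":11,"dy":0,"dz":0,"ax":0,"ay":0,"az":0,"jaw":1},{"dx":18,"dy":0,"dz":0,"ax":0,"ay":0,"az":0,"jaw":1},{"dx":25,"dy":0,"dz":0,"ax":0,"ay":0,"az":0,"jaw":1},{"dx":32,"dy":0,"dz":0,"ax":0,"ay":0,"az":0,"jaw":1},{"dx":39,"dy":0,"dz":0,"ax":0,"ay":0,"az":0,"jaw":1},{"dx":46,"dy":0,"dz":0,"ax":0,"ay":0,"az":0,"jaw":1},{"dx":53,"dy":0,"dz":0,"ax":0,"ay":0,"az":0,"jaw":1},{"dx":60,"dy":0,"dz":0,"ax":0,"ay":0,"az":0,"jaw":1},{"dx":66,"dy":0,"dz":0,"ax":0,"ay":0,"az":0,"jaw":1},{"dx":70,"dy":0,"dz":0,"ax":0,"ay":0,"az":0,"jaw":1}]' 20
```

```text
t: 11.28
tool_pos: [0.527, -0.1285, 0.0352]
tcp_rot: [[1.0, -0.0, 0.0], [-0.0, -1.0, 0.0], [0.0, -0.0, -1.0]]
contact_force: [-0.8, 0.2, 1.3]
grip_width: -0.002
finger_force: 0.5
```

```bash
python3 -m jog '[{"dx":3,"dy":0,"dz":0,"ax":0,"ay":0,"az":0,"jaw":1},{"dx":6,"dy":0,"dz":0,"ax":0,"ay":0,"az":0,"jaw":1},{"dx":9,"dy":0,"dz":0,"ax":0,"ay":0,"az":0,"jaw":1},{"dx":11,"dy":0,"dz":0,"ax":0,"ay":0,"az":0,"jaw":1},{"dx":13,"dy":0,"dz":0,"ax":0,"ay":0,"az":0,"jaw":1}]'
python3 - <<'E'
from h import *
f=optics.grab_frame('side'); A=pts(f,f['depth']>0)
r=A[(A[:,2]>0.044)&(A[:,2]<0.058)&(A[:,0]>0.44)&(A[:,0]<0.62)&(A[:,1]<-0.2)&(A[:,1]>-.33)]
print(len(r),r.min(0) if len(r) else '')
e=A[(A[:,2]>0.06)&(A[:,2]<0.075)&(A[:,1]<-0.2)&(A[:,1]>-.33)]; print('edge',np.percentile(e[:,0],1))
E
```

```text
t: 11.7
tool_pos: [0.5393, -0.1285, 0.0352]
tcp_rot: [[1.0, -0.0, -0.0], [-0.0, -1.0, 0.0], [-0.0, -0.0, -1.0]]
contact_force: [-1.4, -0.4, -0.7]
grip_width: -0.001
finger_force: 0.5
0 
edge 0.570696610424936
```

Nearly shut; creep until the force rises.

```bash
python3 -m jog '[{"dx":1.5,"dy":0,"dz":0,"ax":0,"ay":0,"az":0,"jaw":1},{"dx":3,"dy":0,"dz":0,"ax":0,"ay":0,"az":0,"jaw":1},{"dx":4,"dy":0,"dz":0,"ax":0,"ay":0,"az":0,"jaw":1},{"dx":4,"dy":0,"dz":0,"ax":0,"ay":0,"az":0,"jaw":1}]'; python3 -m jog '[{"dx":1,"dy":0,"dz":0,"ax":0,"ay":0,"az":0,"jaw":1},{"dx":2,"dy":0,"dz":0,"ax":0,"ay":0,"az":0,"jaw":1},{"dx":2,"dy":0,"dz":0,"ax":0,"ay":0,"az":0,"jaw":1}]'
```

```text
t: 12.08
tool_pos: [0.5431, -0.1286, 0.0353]
tcp_rot: [[1.0, -0.0, -0.001], [-0.0, -1.0, 0.0], [-0.001, -0.0, -1.0]]
contact_force: [-1.7, 0.1, 1.4]
grip_width: -0.002
finger_force: 1.2
t: 12.33
tool_pos: [0.5432, -0.1286, 0.0353]
tcp_rot: [[1.0, -0.0, -0.005], [-0.0, -1.0, 0.0], [-0.005, -0.0, -1.0]]
contact_force: [-12.5, 0.6, 6.5]
grip_width: -0.002
finger_force: 5.9
```

```bash
python3 -m jog '[{"dx":-15,"dy":0,"dz":0,"ax":0,"ay":0,"az":0,"jaw":1},{"dx":-40,"dy":0,"dz":-10,"ax":0,"ay":0,"az":0,"jaw":1},{"dx":-40,"dy":0,"dz":-50,"ax":0,"ay":0,"az":0,"jaw":1},{"dx":-40,"dy":0,"dz":-90,"ax":0,"ay":0,"az":0,"jaw":1},{"dx":-35,"dy":-10,"dz":-130,"ax":0,"ay":0,"az":0,"jaw":0.5},{"dx":-30,"dy":-40,"dz":-155,"ax":0,"ay":0,"az":0,"jaw":0},{"dx":-25,"dy":-80,"dz":-165,"ax":0,"ay":0,"az":0,"jaw":-0.5},{"dx":-20,"dy":-120,"dz":-165,"ax":0,"ay":0,"az":0,"jaw":-1},{"dx":-15,"dy":-160,"dz":-165,"ax":0,"ay":0,"az":0,"jaw":-1},{"dx":-10,"dy":-200,"dz":-165,"ax":0,"ay":0,"az":0,"jaw":-1},{"dx":-5,"dy":-240,"dz":-165,"ax":0,"ay":0,"az":0,"jaw":-1},{"dx":-5,"dy":-280,"dz":-165,"ax":0,"ay":0,"az":0,"jaw":-1}]'; python3 -m jog '[{"dx":0,"dy":-40,"dz":0,"ax":0,"ay":0,"az":0,"jaw":-1},{"dx":0,"dy":-80,"dz":0,"ax":0,"ay":0,"az":0,"jaw":-1},{"dx":0,"dy":-115,"dz":0,"ax":0,"ay":0,"az":0,"jaw":-1},{"dx":0,"dy":-134,"dz":0,"ax":0,"ay":0,"az":0,"jaw":-1},{"dx":0,"dy":-134,"dz":0,"ax":0,"ay":0,"az":0,"jaw":-1},{"dx":0,"dy":-134,"dz":0,"ax":0,"ay":0,"az":0,"jaw":-1}]'
cat >> h.py <<'E'
def redpts(f,c,rad=0.05):
    hsv=cv2.cvtColor(f['image'],cv2.COLOR_RGB2HSV); m=((hsv[...,0]<8)|(hsv[...,0]>172))&(hsv[...,1]>130)&(hsv[...,2]>60)
    P=pts(f,m); return P[np.hypot(*(P[:,:2]-c).T)<rad]
def ang(P,c):
    d=P[:,:2]-c; return np.degrees(np.arctan2(d[:,1],d[:,0])), np.hypot(*d.T)
E
python3 - <<'E'
from h import *
f=optics.grab_frame('wrist'); save(f,'w4.png')
A=pts(f,f['depth']>0); A=A[np.hypot(A[:,0]-.567,A[:,1]-.283)<0.07]
T=A[(A[:,2]>0.079)&(A[:,2]<0.088)][:,:2]; c=np.array(cv2.minEnclosingCircle((T*1000).astype(np.float32))[0])/1000; print('lid c',c,cv2.minEnclosingCircle((T*1000).astype(np.float32))[1],T.mean(0))
top(A,0.034,0.042,'holder walls')
P=redpts(f,c); a,r=ang(P,c)
for i in np.argsort(a): print(P[i].round(4),a[i].round(0),r[i].round(4))
im=cv2.imread('pics/w4.png'); s=look_for('wrist','lid'); print(s)
e=s[0]['extent']; u,v=int((e[0]+e[2])/2),int((e[1]+e[3])/2)
cr=im[max(0,v-60):v+60,max(0,u-80):u+80]; cv2.imwrite('pics/w4c.png',cv2.resize(cr,None,fx=5,fy=5,interpolation=2))
f=optics.grab_frame('side'); P=summ(f,'side','drawer_knob')
f=optics.grab_frame('top'); A=pts(f,f['depth']>0); r=A[(A[:,2]>0.02)&(A[:,2]<0.06)&(A[:,0]>0.44)&(A[:,0]<0.58)&(abs(A[:,1]+.13)<.18)]; print('knob/top low x',r.min(0) if len(r) else None,len(r))
E
```

```text
t: 13.33
tool_pos: [0.5409, 0.1535, 0.2005]
tcp_rot: [[1.0, -0.0, 0.002], [-0.0, -1.0, 0.0], [0.002, -0.0, -1.0]]
contact_force: [0.6, -1.1, 0.4]
grip_width: 1.001
finger_force: 0.0
t: 13.83
tool_pos: [0.5403, 0.2864, 0.2]
tcp_rot: [[1.0, 0.002, 0.0], [0.002, -1.0, -0.0], [0.0, 0.0, -1.0]]
contact_force: [0.9, 0.2, -0.2]
grip_width: 0.999
finger_force: 0.0
lid c [0.56583362 0.28838071] 27.63306999206543 [0.56755836 0.2883262 ]
holder walls n 2215 mean [0.5775 0.2877] rect mm [566.4 288.4] [78.5 78.7] 17.2
[0.5414 0.2879 0.0835] -179.0 0.0244
[0.541  0.2879 0.085 ] -179.0 0.0248
[0.5424 0.2879 0.0838] -179.0 0.0234
[0.5432 0.2879 0.0832] -179.0 0.0227
[0.5446 0.2879 0.0846] -179.0 0.0213
[0.545  0.2879 0.0832] -179.0 0.0208
[0.5463 0.2879 0.0842] -179.0 0.0196
[0.547  0.2879 0.0835] -179.0 0.0189
[0.5482 0.2879 0.0845] -178.0 0.0177
[0.5492 0.2879 0.0847] -178.0 0.0167
[0.5496 0.2879 0.0834] -178.0 0.0162
[0.5504 0.2879 0.0828] -178.0 0.0155
[0.5395 0.287  0.0832] -177.0 0.0264
[0.5405 0.287  0.0836] -177.0 0.0253
[0.5418 0.287  0.082 ] -177.0 0.0241
[0.5417 0.287  0.0843] -177.0 0.02
[... 2239 characters left out ...]
] -114.0 0.0375
[0.5534 0.2593 0.0536] -113.0 0.0316
[0.5527 0.2575 0.0547] -113.0 0.0336
[0.5533 0.2583 0.0533] -113.0 0.0326
[0.5515 0.2541 0.0505] -113.0 0.0371
[0.5532 0.2574 0.0532] -112.0 0.0335
[0.5542 0.2593 0.0531] -112.0 0.0313
[0.5503 0.2888 0.0824] 179.0 0.0156
[0.5498 0.2888 0.084 ] 179.0 0.016
[0.5485 0.2888 0.0825] 179.0 0.0174
[0.5479 0.2888 0.0838] 179.0 0.0179
[0.5466 0.2888 0.0826] 179.0 0.0192
[0.5461 0.2888 0.0839] 179.0 0.0197
[{'extent': [240.1, 147.6, 300.9, 212.6], 'conf': 0.94}]
side drawer_knob 0.65 [273.8, 179.8, 288.6, 188.3] n 180
   pct5 [0.544 0.261 0.063] med [0.567 0.27  0.078] pct95 [0.588 0.302 0.084]
knob/top low x [ 0.55359284 -0.29055673  0.02041271] 55
```

View pics/w4c.png

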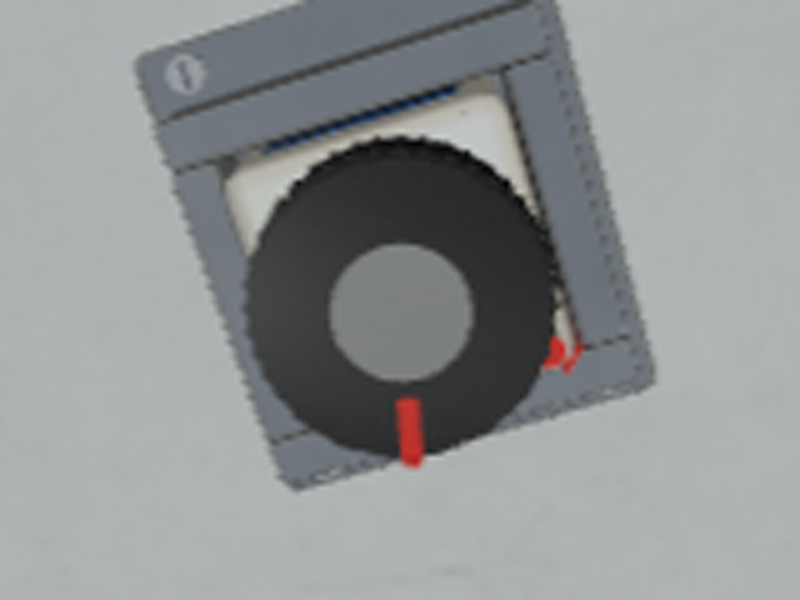

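```bash
python3 -m jog '[{"dx":10,"dy":-2,"dz":25,"ax":0,"ay":0,"az":0,"jaw":-1},{"dx":26,"dy":-2,"dz":50,"ax":0,"ay":0,"az":0,"jaw":-1},{"dx":26,"dy":-2,"dz":80,"ax":0,"ay":0,"az":0,"jaw":-0.8},{"dx":26,"dy":-2,"dz":100,"ax":0,"ay":0,"az":0,"jaw":-0.7},{"dx":26,"dy":-2,"dz":112,"ax":0,"ay":0,"az":0,"jaw":-0.7},{"dx":26,"dy":-2,"dz":121,"ax":0,"ay":0,"az":0,"jaw":-0.7},{"dx":26,"dy":-2,"dz":121,"ax":0,"ay":0,"az":0,"jaw":-0.7},{"dx":26,"dy":-2,"dz":121,"ax":0,"ay":0,"az":0,"jaw":-0.7}]'
```

```text
t: 14.75
tool_pos: [0.5668, 0.2873, 0.0803]
tcp_rot: [[1.0, -0.001, 0.001], [-0.001, -1.0, 0.0], [0.001, -0.0, -1.0]]
contact_force: [0.2, 0.5, 0.3]
grip_width: 0.848
finger_force: 0.0
```

```bash
python3 -m jog '[{"dx":-0.5,"dy":-1,"dz":3,"ax":0,"ay":0,"az":0,"jaw":-0.5},{"dx":-0.5,"dy":-1,"dz":3,"ax":0,"ay":0,"az":0,"jaw":-0.3},{"dx":-0.5,"dy":-1,"dz":3,"ax":0,"ay":0,"az":0,"jaw":-0.2},{"dx":-0.5,"dy":-1,"dz":3,"ax":0,"ay":0,"az":0,"jaw":-0.1},{"dx":-0.5,"dy":-1,"dz":3,"ax":0,"ay":0,"az":0,"jaw":0.1},{"dx":-0.5,"dy":-1,"dz":3,"ax":0,"ay":0,"az":0,"jaw":0.1},{"dx":-0.5,"dy":-1,"dz":3,"ax":0,"ay":0,"az":0,"jaw":0.1}]' 80
```

```text
t: 15.33
tool_pos: [0.5664, 0.2891, 0.0783]
tcp_rot: [[1.0, 0.0, 0.002], [0.0, -1.0, 0.002], [0.002, -0.002, -1.0]]
contact_force: [-2.4, 2.4, 6.1]
grip_width: 0.595
finger_force: 82.4
```

```bash
python3 -m jog '[{"dx":0,"dy":0,"dz":0,"ax":0,"ay":0,"az":-0.08,"jaw":0.1},{"dx":0,"dy":0,"dz":-0.3,"ax":0,"ay":0,"az":-0.16,"jaw":0.1},{"dx":0,"dy":0,"dz":-0.5,"ax":0,"ay":0,"az":-0.24,"jaw":0.1},{"dx":0,"dy":0,"dz":-0.8,"ax":0,"ay":0,"az":-0.32,"jaw":0.1},{"dx":0,"dy":0,"dz":-1,"ax":0,"ay":0,"az":-0.4,"jaw":0.1},{"dx":0,"dy":0,"dz":-1.2,"ax":0,"ay":0,"az":-0.5,"jaw":0.1},{"dx":0,"dy":0,"dz":-1.2,"ax":0,"ay":0,"az":-0.5,"jaw":0.1},{"dx":0,"dy":0,"dz":-1.2,"ax":0,"ay":0,"az":-0.5,"jaw":0.1}]';  python3 - <<'E'
from h import *
print(robot.observe()['torque'])
f=optics.grab_frame('wrist'); save(f,'w5.png')
c=np.array([.566,.2886])
P=redpts(f,c); a,r=ang(P,c); k=P[:,2]>0.075; q=P[k]
print(len(q),'lid mark',np.median(a[k]),np.percentile(r[k],[5,95]),q.mean(0) if len(q) else'', 'jar',np.median(a[~k]) if (~k).any() else '')
E
```

```text
t: 16.0
tool_pos: [0.5665, 0.2889, 0.0789]
tcp_rot: [[0.879, 0.477, 0.002], [0.477, -0.879, 0.001], [0.003, 0.0, -1.0]]
contact_force: [0.7, 1.1, 5.7]
grip_width: 0.599
finger_force: 82.5
[ 0.17497976 -0.04069616  0.16365424]
156 lid mark -144.1350162007776 [0.01551254 0.02648891] [0.54923562 0.2763935  0.08422334] jar
```

View pics/w5.png

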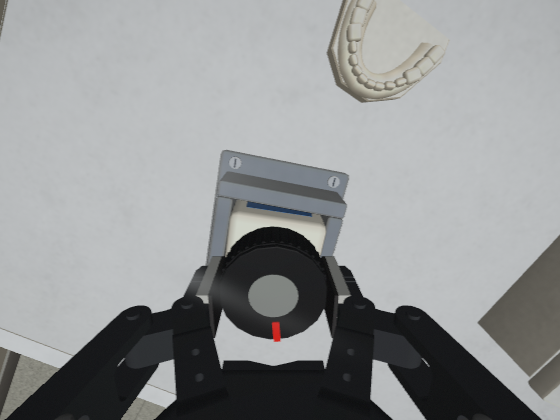

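```bash
python3 -m jog '[{"dx":0,"dy":0,"dz":-0.3,"ax":0,"ay":0,"az":-0.08,"jaw":0.1},{"dx":0,"dy":0,"dz":-0.5,"ax":0,"ay":0,"az":-0.16,"jaw":0.1},{"dx":0,"dy":0,"dz":-0.8,"ax":0,"ay":0,"az":-0.24,"jaw":0.1},{"dx":0,"dy":0,"dz":-1,"ax":0,"ay":0,"az":-0.32,"jaw":0.1},{"dx":0,"dy":0,"dz":-1.1,"ax":0,"ay":0,"az":-0.4,"jaw":0.1},{"dx":0,"dy":0,"dz":-1.2,"ax":0,"ay":0,"az":-0.46,"jaw":0.1},{"dx":0,"dy":0,"dz":-1.2,"ax":0,"ay":0,"az":-0.46,"jaw":0.1},{"dx":0,"dy":0,"dz":-1.2,"ax":0,"ay":0,"az":-0.46,"jaw":0.1}]';  python3 - <<'E'
from h import *
print(robot.observe()['torque'])
c=np.array([.566,.2886])
for cam in ['wrist','top']:
    f=optics.grab_frame(cam); save(f,cam+'6.png')
    P=redpts(f,c); a,r=ang(P,c); k=P[:,2]>0.075; q=P[k]
    print(cam,len(q),'lid mark',np.median(a[k]) if k.any() else '',q.mean(0) if len(q) else'', 'jar',np.median(a[~k]) if (~k).any() else '')
E
```

```text
t: 16.72
tool_pos: [0.5663, 0.2892, 0.0803]
tcp_rot: [[0.576, 0.818, 0.002], [0.818, -0.576, 0.002], [0.003, 0.001, -1.0]]
contact_force: [-0.7, 2.8, 6.3]
grip_width: 0.594
finger_force: 83.6
[ 0.35918997  0.14631019 -0.00163507]
wrist 154 lid mark -117.81716443235331 [0.55612143 0.2697851  0.08571429] jar 
top 0 lid mark   jar -118.37965881392154
```

```bash
python3 -m jog '[{"dx":0,"dy":0,"dz":-2,"ax":0,"ay":0,"az":0,"jaw":0.1},{"dx":0,"dy":0,"dz":-4,"ax":0,"ay":0,"az":0,"jaw":0.1},{"dx":0,"dy":0,"dz":-6,"ax":0,"ay":0,"az":0,"jaw":0.1},{"dx":0,"dy":0,"dz":-6,"ax":0,"ay":0,"az":0,"jaw":0.1}]'
```

```text
t: 17.15
tool_pos: [0.5658, 0.2884, 0.0845]
tcp_rot: [[0.574, 0.819, -0.0], [0.819, -0.574, -0.0], [-0.0, -0.0, -1.0]]
contact_force: [0.5, 1.5, -1.2]
grip_width: 0.599
finger_force: 83.2
```

```bash
python3 -m jog '[{"dx":0,"dy":0,"dz":-4,"ax":0,"ay":0,"az":0,"jaw":0.1},{"dx":0,"dy":0,"dz":-8,"ax":0,"ay":0,"az":0,"jaw":0.1},{"dx":0,"dy":0,"dz":-12,"ax":0,"ay":0,"az":0,"jaw":0.1},{"dx":0,"dy":0,"dz":-16,"ax":0,"ay":0,"az":0,"jaw":0.1},{"dx":0,"dy":0,"dz":-20,"ax":0,"ay":0,"az":0,"jaw":0.1},{"dx":0,"dy":0,"dz":-20,"ax":0,"ay":0,"az":0,"jaw":0.1},{"dx":0,"dy":0,"dz":-20,"ax":0,"ay":0,"az":0,"jaw":0.1},{"dx":0,"dy":0,"dz":-20,"ax":0,"ay":0,"az":0,"jaw":0.1}]'
python3 - <<'E'
from h import *
fs={}
for cam in ['wrist','side']:
    f=optics.grab_frame(cam); save(f,cam+'7.png')
    for n in ['lid','jar','holder','jar_mouth']: summ(f,cam,n)
f=optics.grab_frame('top')
for n in ['drawer_knob','tape_blue','cast_white','marker_red']: summ(f,'top',n)
a=cv2.imread('pics/wrist7.png'); b=cv2.imread('pics/side7.png')[150:215,230:340]
cv2.imwrite('pics/m7.png',np.hstack([cv2.resize(a,(400,300)),cv2.resize(b,(400,300),interpolation=2)]))
E
```

```text
t: 17.82
tool_pos: [0.5658, 0.2883, 0.1046]
tcp_rot: [[0.574, 0.819, -0.0], [0.819, -0.574, -0.0], [-0.0, 0.0, -1.0]]
contact_force: [0.5, -0.4, -0.9]
grip_width: 0.595
finger_force: 83.3
wrist lid 0.93 [220.9, 225.8, 324.8, 342.2] n 9580
   pct5 [0.547 0.267 0.095] med [0.57  0.292 0.109] pct95 [0.59  0.312 0.11 ]
wrist jar 0.96 [220.9, 174.5, 325.6, 254.8] n 3627
   pct5 [0.543 0.276 0.034] med [0.582 0.307 0.053] pct95 [0.597 0.32  0.067]
wrist holder 0.59 [189.0, 131.0, 355.1, 254.9] n 6819
   pct5 [0.525 0.265 0.006] med [0.595 0.315 0.031] pct95 [0.618 0.337 0.038]
wrist jar_mouth 0.65 [217.9, 177.6, 327.7, 252.8] n 3491
   pct5 [0.543 0.276 0.036] med [0.582 0.307 0.053] pct95 [0.597 0.319 0.067]
side lid 0.5 [274.4, 170.8, 281.8, 183.0] n 125
   pct5 [0.544 0.259 0.088] med [0.56  0.265 0.103] pct95 [0.577 0.295 0.11 ]
side jar 0.62 [265.1, 180.5, 290.0, 200.3] n 291
   pct5 [0.535 0.255 0.036] med [0.565 0.27  0.053] pct95 [0.591 0.307 0.075]
side holder 0.83 [261.0, 193.9, 298.3, 211.5] n 415
   pct5 [0.518 0.239 0.005] med [0.56  0.255 0.02 ] pct95 [0.612 0.299 0.037]
side jar_mouth 0.84 [264.5, 182.3, 293.2, 201.6] n 286
   pct5 [0.538 0.255 0.037] med [0.568 0.27  0.053] pct95 [0.595 0.298 0.075]
top drawer_knob 0.45 [334.4, 208.8, 336.8, 215.7] n 19
   pct5 [ 0.554 -0.133  0.031] med [ 0.559 -0.127  0.036] pct95 [ 0.566 -0.124  0.041]
top tape_blue 0.76 [254.8, 257.9, 276.5, 276.3] n 244
   pct5 [0.387 0.04  0.002] med [0.409 0.063 0.018] pct95 [0.428 0.085 0.023]
top cast_white 0.7 [174.5, 156.2, 200.8, 175.4] n 350
   pct5 [0.674 0.259 0.01 ] med [0.699 0.286 0.018] pct95 [0.72  0.311 0.029]
top marker_red 0.52 [369.1, 266.2, 408.1, 272.2] n 175
   pct5 [ 0.396 -0.329  0.001] med [ 0.404 -0.27   0.009] pct95 [ 0.413 -0.229  0.014]
```

View pics/m7.png

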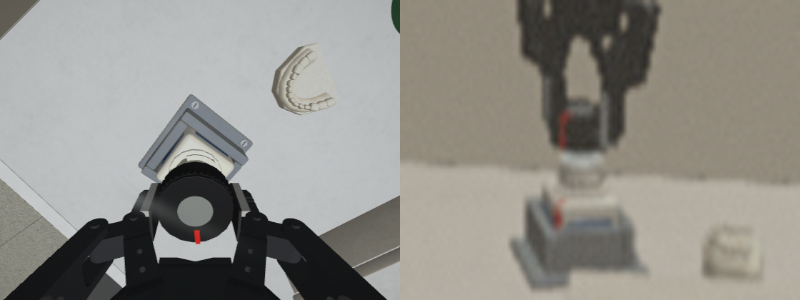

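```bash
python3 -c "
from cell import job
print(job.sign_off())"
```

```text
the job is handed in; nothing more can be done
None
```

The job is handed in with no verdict returned: the carton lies in the drawer, which is pushed fully shut. The lid was unscrewed until the red marks met. The gripper holds it level about 11 mm above the jar's mouth. The last camera check showed the jar seated in its holder and the tape roll, plaster cast and marker where they started.

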